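# Space the joint and hold the block flush in the gluing jig

## Task

Only one of the three gaps in the gluing jig is wide enough for the loose T-shaped wooden spacer: slide the spacer into that gap, flat on the board, until its shoulders meet the front of the jig, and let go of it. Then press the sprung pale block directly to the left of that gap (seen from the robot) down flush with the dark rails round it, and finish while still holding it down. Do not press the other two blocks or disturb the other things on the bench.

Things in the scene. Friction and masses are not known exactly. Their poses are not given: they have to be found in the camera images.
- spacer_head (a point): Centre of the head, half-way up, of a loose T-shaped spacer of pale wood (about 70 g) that rests flat on the bench. Head: a block 40 mm long (x) x 30 mm wide (y) x 44 mm high, gripped across its 30 mm. x points from the head to the blade's tip, z up.
- spacer_shoulder (a point): Point on the spacer's underside, mid-width, where blade meets head: 20 mm ahead of and 22 mm below spacer_head, same axes. From here the blade runs 60 mm ahead, 14 mm wide, 24 mm high, on the same flat underside; its last 6 mm are a nose 10 mm wide.
- spacer: The whole spacer; its origin and axes are those of spacer_shoulder.
- mouth_a (a point): Mouth of gap a in the gluing jig, 18 mm wide (wide enough for the spacer), 80 mm deep, 30 mm high, open in front and above, between a fixed dark rail (right) and a sprung pale block (left). The point is mid-width on the gap's floor, in the jig's front face; x points into the gap, away from the robot, y left, z up. The floor is a wooden board 12 mm thick that runs on level 130 mm in front. The three gaps' order varies.
- block_a (a joint): How far the sprung pale block beside gap a is pressed down, m: 0 = up, 6 mm proud of the dark rails; 0.006 = flush with them and on its stop. Its spring needs about 4 N to start, 9 N at flush, and lifts it again when let go.
- block_a_top (a point): Centre of the top face (76 mm along x, 54 mm along y, z up) of the pale wooden block directly left of gap a. Up: 36 mm above the gap's floor; flush: 30 mm, level with the dark rails round it. It only moves straight up and down.
- mouth_b (a point): Mouth of gap b in the gluing jig, 10 mm wide (too narrow for the spacer's blade), 80 mm deep, 30 mm high, open in front and above, between a fixed dark rail (right) and a sprung pale block (left). The point is mid-width on the gap's floor, in the jig's front face; x points into the gap, away from the robot, y left, z up. The floor is a wooden board 12 mm thick that runs on level 130 mm in front. The three gaps' order varies.
- block_b (a joint): How far the sprung pale block beside gap b is pressed down, m: 0 = up, 6 mm proud of the dark rails; 0.006 = flush with them and on its stop. Its spring needs about 4 N to start, 9 N at flush, and lifts it again when let go.
- block_b_top (a point): Centre of the top face (76 mm along x, 54 mm along y, z up) of the pale wooden block directly left of gap b. Up: 36 mm above the gap's floor; flush: 30 mm, level with the dark rails round it. It only moves straight up and down.
- mouth_c (a point): Mouth of gap c in the gluing jig, 8 mm wide (too narrow for the spacer's blade), 80 mm deep, 30 mm high, open in front and above, between a fixed dark rail (right) and a sprung pale block (left). The point is mid-width on the gap's floor, in the jig's front face; x points into the gap, away from the robot, y left, z up. The floor is a wooden board 12 mm thick that runs on level 130 mm in front. The three gaps' order varies.
- block_c (a joint): How far the sprung pale block beside gap c is pressed down, m: 0 = up, 6 mm proud of the dark rails; 0.006 = flush with them and on its stop. Its spring needs about 4 N to start, 9 N at flush, and lifts it again when let go.
- block_c_top (a point): Centre of the top face (76 mm along x, 54 mm along y, z up) of the pale wooden block directly left of gap c. Up: 36 mm above the gap's floor; flush: 30 mm, level with the dark rails round it. It only moves straight up and down.
- offcut: Bystander: small plywood offcut 50 x 22 x 20 mm on the back strip of the jig board.
- screw_box: Bystander: open white box of screws, 100 x 65 x 35 mm, to the right on the bench.
- spanner: Bystander: steel spanner lying on the bench to the right.
- pencil: Bystander: red pencil, 166 mm long, 8 mm thick, lying beyond the spacer.
- glue_bottle: Bystander: white glue bottle, 54 mm across, 150 mm high, left of the jig.
- tub: Bystander: round yellow tub with lid, 100 mm across, 70 mm high, left of the jig.
There are look-alikes about, which are no part of the job. What is shaped like the spacer but orange or turquoise is not meant.

How it is judged:
On the way:
1. the spacer is fully in the wide gap and let go (x of spacer_shoulder in the frame of mouth_a between -0.005 and 0.004 m and y of spacer_shoulder in the frame of mouth_a between -0.005 and 0.005 m and z of spacer_shoulder in the frame of mouth_a below 0.004 m and angle between the x axis of spacer_shoulder and the x axis of mouth_a, either way round below 0.12 rad and angle between spacer_shoulder's own z axis and vertical below 0.1 rad and contact force between the fingers and spacer below 0.3 N and value of joint block_a below 0.003 m), for 0.2 s.
At the end, for the whole second after the job is handed in: The spacer lies in the 18 mm gap, shoulders within 5 mm of the front face, within 5 mm of mid-gap, flat on the board, aligned within 0.12 rad, not touched by the fingers; the block beside that gap is held down by the fingers with more than 4 N, within 1.5 mm of flush, at rest (x of spacer_shoulder in the frame of mouth_a between -0.005 and 0.004 m and y of spacer_shoulder in the frame of mouth_a between -0.005 and 0.005 m and z of spacer_shoulder in the frame of mouth_a below 0.004 m and angle between the x axis of spacer_shoulder and the x axis of mouth_a, either way round below 0.12 rad and angle between spacer_shoulder's own z axis and vertical below 0.1 rad and contact force between the fingers and spacer below 0.3 N and value of joint block_a above 0.0045 m and contact force between the fingers and block_a above 4 N and velocity of joint block_a below 0.01 m/s and linear speed of spacer below 0.02 m/s); the arm keeps its last pose, push and grip.
It fails at once if another block was pressed down (value of joint any of block_b, block_c above 0.003 m).
It fails at once if another thing on the bench was moved more than 20 mm (distance of any of offcut, screw_box, spanner, pencil, glue_bottle, tub from where it was at the start of the episode above 0.02 m).
It also fails if it takes over 48 s, if anything falls off the work surface, if the arm or the gripper's body presses on something with over 40 N, if the wrist force passes 120 N, or if a joint passes its speed limit or range.

## Robot

A 6-joint arm with a two-finger parallel gripper is mounted at the origin on the work surface. World frame = base frame: x ahead of the robot, y to its left, z up, the work surface at z = 0. Lengths are in m, angles in rad, forces in N, time in s.
With the tool pointing down it reaches from about 0.375 to 0.9 m from the base axis. Payload 3.1 kg.
Tool frame: the origin (TCP) lies midway between the tips of the shut fingers; the grasp point (between the pads) lies 19 mm behind it (pinch_z is the distance from the TCP to the grasp point, in m); y points along the fingers, z is the direction in which the jaws open and shut, and the axes are right-handed (so a half turn about y gives the same grasp; the last joint's range is limited). The gripper opens to 87 mm and grips with 3 to 60 N. Pads are 19 mm wide; open, the fingers measure 117 mm over their backs; the gripper's body (75 mm by 190 mm) begins 51 mm behind the grasp point.
Start: joints at [0.992, 0.527, 1.433, -0, 1.181, -0.178], TCP at [0.244, 0.575, 0.194] pointing down, gripper open.
Joint ranges: [-3.08, 3.08], [-0.75, 2.2], [0.22, 2.44], [-1.43, 4.57], [0, 2.65], [-2.85, 2.85]. Speed limits (rad/s): [2.79, 2.79, 3.14, 3.14, 3.14, 3.14].

## Interface

Orientations are given as a unit quaternion [x, y, z, w].
In Python, from rig import * gives the robot as it stands.
- The arm moves only by the tool drive_tool, never from a script. Its argument "plan" is a list of rows, each a list of 7 numbers: the shift along the tool's x, y, z in mm, then the turn, a rotation vector about the tool's x, y, z in degrees, then the finger opening in mm, from 0 to 87. A call has 1 to 10 rows; each row is the pose to reach, as a shift and turn from the pose commanded when the call began, along the tool's axes at that moment; what a row does not reach only later rows make up. A row lasts 1/10 s, in which the tool goes at most 50 mm and 8.59 degrees, less where a joint would pass 70% of its speed; a pose out of reach is approached as far as the arm can. A call with a gripper value outside its range is refused whole. The fingers move at their own pace and stop on an object; "newtons" is the grip in N (left out, the last holds). Time passes only in rows, so rows that repeat a pose let the fingers close. It gives the time, the measured TCP pose, the force and the opening at its end, in the units of the state.
- get_obs(): the state, without advancing time (a new reading comes with each control period).
- camera(name): name is "scene" or "top" or "wrist"; returns the picture (400x640x3 uint8, blue, green, red); there is no depth.
- get_calibration(name): a dict with "fx", "fy", "cx", "cy" (pixels), "origin" and "rotation" of the camera in the world; the wrist camera has in their place "tool_from_camera" (4x4, takes a point from camera to tool coordinates, whose origin is the TCP and whose axes are the tool frame's). Camera axes: x right, y down, z forward; pixel columns grow to the right and rows downward; lengths in m; the calibration is good to about 2 mm. A picture is of the moment at which its call begins: read the wrist's pose just before it. get_calibration takes no time and is no camera call.
- hand_in(): hands the job in, once; it reports no verdict.
Trained networks look in the newest picture that a camera, given by its name, has taken for a name from the list of things; names that differ only in an ending like _2 or _b are one class to them, and where a whole thing is asked for, a point or a joint stands for the part that bears it (a point fixed in the world has none). Each returns a list of dicts, best first, with "conf" (0 to 1); they miss things now and then, are a little off and sometimes report something else, mostly with a low value. They report only what shows in the picture. A call takes as long as a camera call. They do not tell look-alikes from the thing itself.
- spot_in(camera, target): "location" ([column, row] in pixels, amid what is visible of it).
- mark_of(camera, target): "location" ([column, row] in pixels: a listed point, or the origin of a listed thing).
The state is a dict: "time": time; "q": joint angles; "joint_velocities": joint speeds; "joint_torque": joint torques, N m; "position": TCP position; "tool_rot": TCP orientation; "ft_force": force on the tool from outside, world axes, zero at the start; "moment": the same for the moment, N m; "grip_width": finger opening in m.
Only numpy, scipy, OpenCV 4.12 (cv2) and the standard library are available. Lean on these libraries where they do the work, as an engineer would, in place of code of your own. Each camera call takes 0.05 s, during which the arm holds its last target. There are 200 camera calls.

## Working session

There is one attempt and no reset: what is moved stays moved. The work goes in short steps, Python scripts to look and compute and a tool call to move; the robot and the scene stay as the last step left them, time stands still between calls to the robot, and variables do not carry over. Pictures are saved under pics/ and viewed, about 8 in all and at most 12, crops included, and the job is handed in when it is done.

Besides the shell and the picture viewer there is one more tool, called after "Call:" by a JSON object that holds its "name" and its "arguments", one argument or row to a line. drive_tool: Moves the arm, as the interface text tells. Its arguments: {"type":"object","properties":{"plan":{"type":"array","items":{"type":"array","items":{"type":"number"}}},"newtons":{"type":"number"}},"required":["plan"]}

```bash
mkdir -p pics; python3 - <<'E'
from rig import *
import cv2,numpy as np
o=get_obs();print(o)
for n in("scene","top"):
    im=camera(n);cv2.imwrite(f"pics/{n}0.png",im);print(n,get_calibration(n))
    for t in("spacer_head","spacer_shoulder","mouth_a","block_a_top"):
        print(t,[(np.round(d["location"]).tolist(),round(d["conf"],2)) for d in mark_of(n,t)])
print(get_calibration("wrist"))
E
```

```text
{'time': 0.0, 'q': array([ 9.91517708e-01,  5.28455974e-01,  1.43391084e+00,  2.65302042e-06,
        1.18138526e+00, -1.78519405e-01]), 'joint_velocities': array([-5.69705164e-04, -1.24183040e-03,  2.70469369e-05,  4.24880173e-04,
       -2.23895177e-03, -5.51564761e-04]), 'joint_torque': array([ 9.23877269e-04, -4.40032017e+01, -1.76599556e+01,  6.34270068e-02,
        5.80123113e-02, -1.58114563e-04]), 'position': array([0.2433649 , 0.57480985, 0.19347525]), 'tool_rot': array([ 0.69366687, -0.14102697,  0.14046055, -0.69224887]), 'ft_force': array([ 0.02957084,  0.66792417, -0.40909794]), 'moment': array([ 0.03522625, -0.01834102, -0.04071084]), 'grip_width': 0.08696068811124207}
scene {'fx': 419.7435442939187, 'fy': 419.7435442939187, 'cx': 323.7129416506767, 'cy': 204.61612635157107, 'origin': array([1.19202398, 0.46533225, 0.89509928]), 'rotation': array([ 0.42380514,  0.81489528, -0.35358271, -0.17695808])}
spacer_head [([288.0, 150.0], 0.69), ([259.0, 172.0], 0.67), ([254.0, 204.0], 0.62), ([274.0, 133.0], 0.57), ([303.0, 253.0], 0.53)]
spacer_shoulder [([263.0, 206.0], 0.86)
[... 553 characters left out ...]
62.0, 290.0], 0.97), ([418.0, 206.0], 0.79), ([383.0, 177.0], 0.69), ([408.0, 254.0], 0.56)]
mouth_a [([233.0, 166.0], 0.81), ([307.0, 155.0], 0.77), ([271.0, 159.0], 0.68)]
block_a_top [([299.0, 140.0], 0.62), ([270.0, 158.0], 0.53)]
{'fx': 281.45267275338716, 'fy': 281.45267275338716, 'cx': 319.3825596789912, 'cy': 200.50557134283923, 'tool_from_camera': array([[-2.75816772e-04,  9.60399753e-01,  2.78625623e-01,
        -7.72502775e-02],
       [-7.65473905e-04, -2.78625754e-01,  9.60399450e-01,
        -1.88861297e-01],
       [ 9.99999669e-01,  5.16136332e-05,  8.12010606e-04,
         3.14441864e-05],
       [ 0.00000000e+00,  0.00000000e+00,  0.00000000e+00,
         1.00000000e+00]])}
```

```bash
python3 -c "
import cv2
im=cv2.imread('pics/top0.png');cv2.imwrite('pics/topc.png',cv2.resize(im[80:340,170:530],None,fx=2.2,fy=2.2,interpolation=3))"
```

```text
(no output)
```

View pics/topc.png

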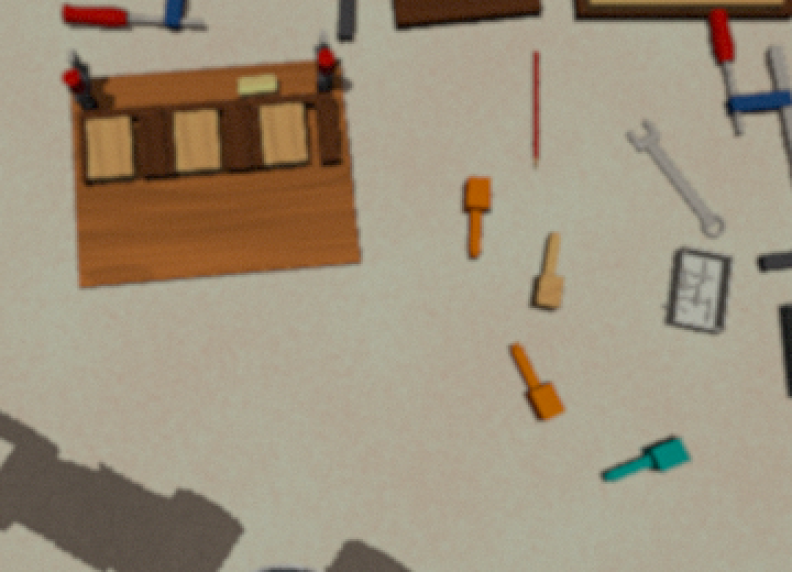

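View pics/scene0.png

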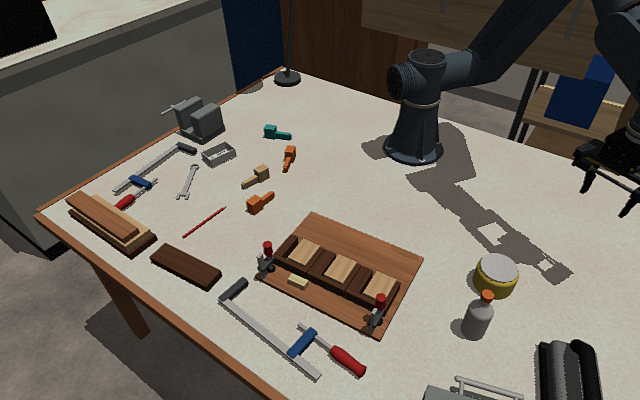

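Top view: the pale spacer has its head at (418,213) and its blade towards +x. Look-alikes: orange (385,166), orange (418,262), turquoise (474,286). The wide gap looks like the rightmost one, with its mouth near (307,155). Next I'll compute positions and take a close crop.

```bash
cat > h.py <<'E'
from rig import *
import numpy as np,cv2
from scipy.spatial.transform import Rotation as R
def cam(n,obs=None):
    c=get_calibration(n);K=np.array([[c["fx"],0,c["cx"]],[0,c["fy"],c["cy"]],[0,0,1]])
    if n=="wrist":
        T=np.eye(4);T[:3,:3]=R.from_quat(obs["tool_rot"]).as_matrix();T[:3,3]=obs["position"]
        T=T@c["tool_from_camera"];return K,T[:3,3],T[:3,:3]
    return K,np.array(c["origin"]),R.from_quat(c["rotation"]).as_matrix()
def onplane(C,uv,z):
    K,o,M=C;d=M@np.linalg.inv(K)@[uv[0],uv[1],1];return o+d*(z-o[2])/d[2]
def proj(C,p):
    K,o,M=C;v=K@(M.T@(np.asarray(p)-o));return v[:2]/v[2]
def marks(n,t):return [(d["location"],round(d["conf"],2)) for d in mark_of(n,t)]
E
python3 - <<'E'
from h import *
np.set_printoptions(precision=4,suppress=True)
t=cam("top");s=cam("scene")
print("head",onplane(t,(417,213),.022),onplane(s,(259,172),.022))
print("shoulder",onplane(t,(418,206),0),onplane(s,(255,181),0))
print("tip",onplane(t,(421.5,187),.012))
for u in((233,166),(271,159),(307,155)):print("mouth",onplane(t,u,.012))
for u in((375,280),(336,258),(303,244)):print("mouth s",onplane(s,u,.012))
o=get_obs();print(R.from_quat(o["tool_rot"]).as_matrix())
im=cv2.imread('pics/top0.png')
a=cv2.resize(im[100:180,195:335],None,fx=5,fy=5,interpolation=2);im2=cv2.imread('pics/scene0.png')
b=cv2.resize(im2[225:305,260:400],None,fx=5,fy=5,interpolation=2)
c=cv2.resize(im[180:230,390:450],(240,200),interpolation=2)
a[200:400,460:700]=c
cv2.imwrite("pics/crop1.png",np.vstack([a,b])[:,:][::1][:,:]); 
cv2.imwrite("pics/crop1.png",cv2.resize(np.vstack([a,b]),None,fx=.75,fy=.75,interpolation=3))
E
```

```text
head [ 0.4345 -0.3342  0.022 ] [ 0.4386 -0.3429  0.022 ]
shoulder [ 0.4578 -0.3442  0.    ] [ 0.4626 -0.3426 -0.    ]
tip [ 0.5106 -0.3542  0.012 ]
mouth [0.5758 0.1819 0.012 ]
mouth [0.5958 0.0744 0.012 ]
mouth [ 0.6071 -0.0286  0.012 ]
mouth s [0.5913 0.1889 0.012 ]
mouth s [0.5885 0.066  0.012 ]
mouth s [ 0.5995 -0.0375  0.012 ]
[[ 0.9208 -0.0001  0.3901]
 [-0.3901 -0.0001  0.9208]
 [-0.     -1.     -0.0001]]
```

View pics/crop1.png

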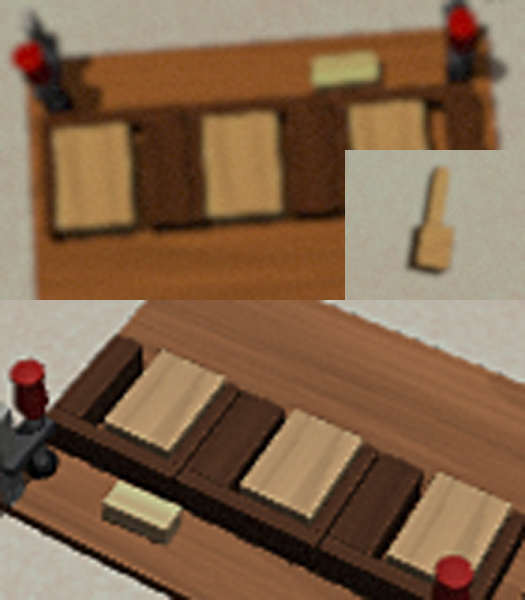

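The pale T in the inset is the spacer. Crop 1 does not show the gap widths clearly, so I'll look at the jig with the wrist camera on the way.

Call:
{"name": "drive_tool", "arguments": {
  "plan": [
    [440,-60,-330,0,-23,0,87],
    [440,-60,-330,0,-23,0,87],
    [440,-60,-330,0,-23,0,87],
    [440,-60,-330,0,-23,0,87],
    [440,-60,-330,0,-23,0,87],
    [440,-60,-330,0,-23,0,87],
    [440,-60,-330,0,-23,0,87],
    [440,-60,-330,0,-23,0,87],
    [440,-60,-330,0,-23,0,87],
    [440,-60,-330,0,-23,0,87]
  ]
}}

```text
time: 1.5
position: [0.4926, 0.147, 0.2489]
tool_rot: [-0.707, -0.0, -0.0, 0.707]
ft_force: [0.7, 0.6, 0.8]
grip_width: 0.087
```

Call:
{"name": "drive_tool", "arguments": {
  "plan": [
    [0,0,-50,0,0,0,87],
    [0,0,-50,0,0,0,87],
    [0,0,-50,0,0,0,87]
  ]
}}

```text
time: 1.8
position: [0.4918, 0.0979, 0.2483]
tool_rot: [-0.707, 0.001, -0.001, 0.707]
ft_force: [-0.4, 0.1, -0.1]
grip_width: 0.0872
```

```bash
python3 - <<'E'
from h import *
np.set_printoptions(precision=4,suppress=True)
o=get_obs();im=camera("wrist");cv2.imwrite("pics/w1.png",im);C=cam("wrist",o)
print(o["time"],o["position"],R.from_quat(o["tool_rot"]).as_matrix(),o["q"])
for t,z in(("mouth_a",.012),("block_a_top",.048)):
    for u,c in marks("wrist",t):print(t,np.round(u),c,onplane(C,u,z))
np.savez("w1.npz",K=C[0],o=C[1],M=C[2])
E
```

```text
1.8 [0.4918 0.0979 0.2483] [[ 1.     -0.0002  0.0028]
 [-0.0028  0.0007  1.    ]
 [-0.0002 -1.      0.0007]] [-0.0273  0.2944  1.6682  0.0007  1.1793 -1.5955]
mouth_a [302. 232.] 0.82 [0.5915 0.0701 0.012 ]
mouth_a [371. 225.] 0.64 [0.5791 0.1811 0.012 ]
mouth_a [ 23. 132.] 0.61 [ 0.432  -0.3365  0.012 ]
block_a_top [256. 268.] 0.91 [ 0.6361 -0.0006  0.048 ]
block_a_top [545. 122.] 0.54 [0.4193 0.3995 0.048 ]
```

View pics/w1.png

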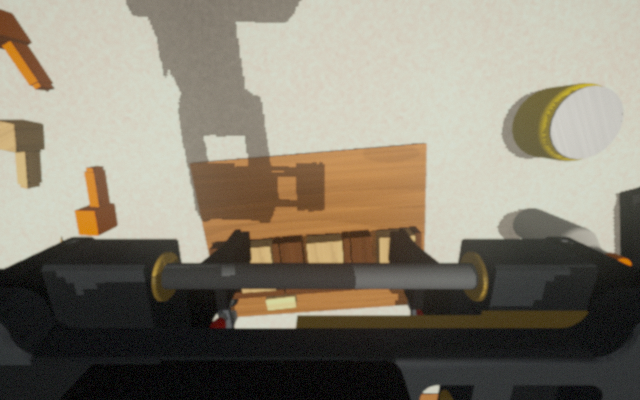

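The wrist view shows the jig with mouths at (371,225) and (302,232), the right one hidden behind a finger, and the pale spacer at the left (20,140). I'll go to the spacer now.

Call:
{"name": "drive_tool", "arguments": {
  "plan": [
    [-100,40,-433,0,11,0,87],
    [-100,40,-433,0,11,0,87],
    [-100,40,-433,0,11,0,87],
    [-100,40,-433,0,11,0,87],
    [-100,40,-433,0,11,0,87],
    [-100,40,-433,0,11,0,87],
    [-100,40,-433,0,11,0,87],
    [-100,40,-433,0,11,0,87],
    [-100,40,-433,0,11,0,87],
    [-100,40,-433,0,11,0,87]
  ]
}}

```text
time: 2.95
position: [0.3926, -0.3391, 0.208]
tool_rot: [0.705, -0.068, 0.069, -0.702]
ft_force: [-0.2, -0.4, 0.3]
grip_width: 0.0868
```

```bash
python3 - <<'E'
from h import *
np.set_printoptions(precision=4,suppress=True)
o=get_obs();im=camera("wrist");cv2.imwrite("pics/w2.png",im);C=cam("wrist",o)
print(o["time"],o["position"],R.from_quat(o["tool_rot"]).as_matrix())
for t,z in(("spacer_head",.022),("spacer_shoulder",.0)):
    for u,c in marks("wrist",t):print(t,np.round(u),c,onplane(C,u,z))
np.savez("w2.npz",K=C[0],o=C[1],M=C[2])
cv2.imwrite("pics/w2c.png",cv2.resize(im[60:300,180:460],None,fx=2.5,fy=2.5))
E
```

```text
2.95 [ 0.3926 -0.3391  0.208 ] [[ 0.9812  0.0011  0.1928]
 [-0.1928 -0.0039  0.9812]
 [ 0.0019 -1.     -0.0036]]
spacer_head [317. 104.] 0.82 [ 0.2994 -0.3236  0.022 ]
spacer_head [396. 277.] 0.71 [ 0.5641 -0.255   0.022 ]
spacer_head [328. 206.] 0.68 [ 0.4343 -0.3345  0.022 ]
spacer_head [190.  73.] 0.61 [ 0.2338 -0.4694  0.022 ]
spacer_head [324. 215.] 0.28 [ 0.4461 -0.3433  0.022 ]
spacer_shoulder [326. 214.] 0.82 [ 0.4523 -0.3408  0.    ]
spacer_shoulder [324. 120.] 0.82 [ 0.3193 -0.3191  0.    ]
spacer_shoulder [211.  69.] 0.75 [ 0.2295 -0.4501  0.    ]
```

View pics/w2c.png

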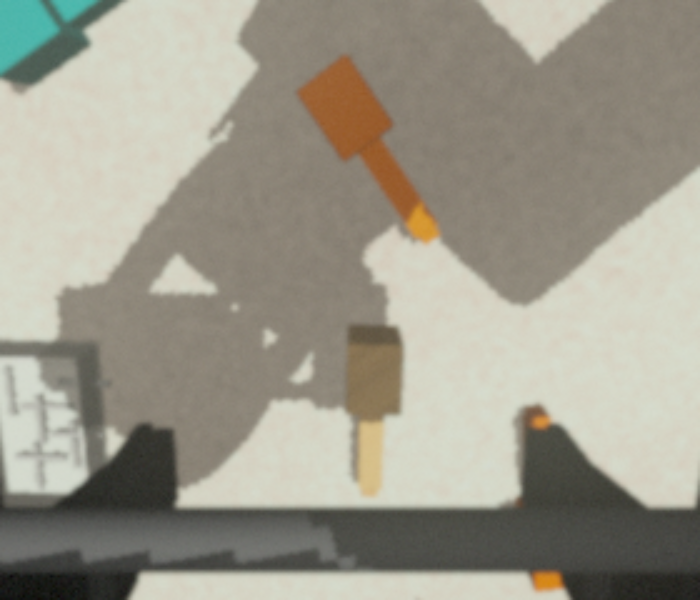

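Close crop: the pale T sits between the fingers, its head top centred at crop (374,379) and the blade pointing away to (371,494). The orange one is behind it.

```bash
python3 - <<'E'
from h import *
d=np.load("w2.npz");C=(d["K"],d["o"],d["M"])
f=lambda u,v,z:onplane(C,(180+u/2.5,60+v/2.5),z)
print("corners",[f(*p,.044)[:2].round(4) for p in((347,345),(403,345),(400,413),(346,413))])
h=f(374,379,.044);t=f(371,494,.024);s=f(373,418,.024)
print(h,s,t,[np.degrees(np.arctan2(*(t-a)[1::-1])) for a in(h,s)])
o=get_obs();Rm=R.from_quat(o["tool_rot"]).as_matrix()
print("tool delta to head",Rm.T@(np.array([h[0],h[1],.1])-o["position"]))
E
```

```text
corners [array([ 0.4142, -0.3443]), array([ 0.4198, -0.3156]), array([ 0.4568, -0.3237]), array([ 0.4513, -0.3521])]
[ 0.4352516  -0.33387728  0.044     ] [ 0.46480445 -0.3392945   0.024     ] [ 0.51155196 -0.34918602  0.024     ] [np.float64(-11.34507010484176), np.float64(-11.947261305769908)]
tool delta to head [0.04226979 0.10795036 0.00645136]
```

Call:
{"name": "drive_tool", "arguments": {
  "plan": [
    [42,50,6,0,0,0,87],
    [42,100,6,0,0,0,87],
    [42,150,6,0,0,0,80],
    [42,180,6,0,0,0,70],
    [42,199,6,0,0,0,60],
    [42,199,6,0,0,0,0],
    [42,199,6,0,0,0,0],
    [42,199,6,0,0,0,0],
    [42,199,6,0,0,0,0],
    [42,199,6,0,0,0,0]
  ],
  "newtons": 20
}}

```text
time: 4.1
position: [0.4352, -0.3369, 0.0107]
tool_rot: [0.705, -0.067, 0.068, -0.703]
ft_force: [-0.3, 0.2, 0.2]
grip_width: 0.0318
```

Call:
{"name": "drive_tool", "arguments": {
  "plan": [
    [0,0,0,0,0,0,0],
    [0,0,0,0,0,0,0],
    [0,-50,0,0,0,0,0],
    [0,-100,0,0,0,0,0],
    [0,-100,0,0,0,0,0]
  ]
}}

```text
time: 4.6
position: [0.4378, -0.3403, 0.1152]
tool_rot: [0.707, -0.064, 0.071, -0.701]
ft_force: [0.1, -1.8, -0.1]
grip_width: 0.029
```

```bash
python3 - <<'E'
from h import *
np.set_printoptions(precision=4,suppress=True)
o=get_obs();print(o["time"],o["position"],o["grip_width"],o["ft_force"],R.from_quat(o["tool_rot"]).as_matrix())
# target: TCP at x .46,y .0, z .13, yaw 5
Rm=R.from_quat(o["tool_rot"]);print(Rm.as_matrix().T@(np.array([.47,-.03,.13])-o["position"])*1000)
d=np.load("w1.npz");C=(d["K"],d["o"],d["M"])
a=onplane(C,(190,163),.012);b=onplane(C,(425,144),.012);print(a,b,np.degrees(np.arctan2(a[0]-b[0],b[1]-a[1])))
E
```

```text
4.6 [ 0.4378 -0.3403  0.1152] 0.0290398389907731 [ 0.116  -1.823  -0.0616] [[ 0.9817  0.0087  0.1902]
 [-0.1901 -0.0103  0.9817]
 [ 0.0105 -0.9999 -0.0085]]
[-27.218  -17.7664 310.6272]
[ 0.4784 -0.0972  0.012 ] [0.451  0.2558 0.012 ] 4.432682903807927
```

Call:
{"name": "drive_tool", "arguments": {
  "plan": [
    [-5,-50,30,0,-15.5,0,0],
    [-5,-90,406,0,-15.5,0,0],
    [-5,-90,406,0,-15.5,0,0],
    [-5,-90,406,0,-15.5,0,0],
    [-5,-90,406,0,-15.5,0,0],
    [-5,-90,406,0,-15.5,0,0],
    [-5,-90,406,0,-15.5,0,0],
    [-5,-90,406,0,-15.5,0,0],
    [-5,-90,406,0,-15.5,0,0],
    [-5,-90,406,0,-15.5,0,0]
  ]
}}

```text
time: 5.6
position: [0.5069, 0.067, 0.1993]
tool_rot: [-0.706, -0.03, 0.03, 0.707]
ft_force: [-0.1, -0.4, -2.0]
grip_width: 0.0297
```

Call:
{"name": "drive_tool", "arguments": {
  "plan": [
    [0,0,0,0,0,0,0],
    [0,0,0,0,0,0,0],
    [0,0,0,0,0,0,0]
  ]
}}

```text
time: 5.9
position: [0.5064, 0.0618, 0.1988]
tool_rot: [0.707, 0.027, -0.028, -0.707]
ft_force: [0.2, -0.1, -1.5]
grip_width: 0.0297
```

```bash
python3 - <<'E'
from h import *
np.set_printoptions(precision=4,suppress=True)
o=get_obs();im=camera("wrist");cv2.imwrite("pics/w3.png",im);C=cam("wrist",o)
print(o["time"],o["position"],o["grip_width"],R.from_quat(o["tool_rot"]).as_matrix())
for t,z in(("mouth_a",.012),("block_a_top",.048)):
    for u,c in marks("wrist",t):print(t,np.round(u),c,onplane(C,u,z))
np.savez("w3.npz",K=C[0],o=C[1],M=C[2])
cv2.imwrite("pics/w3c.png",cv2.resize(im[130:330,180:460],None,fx=2.8,fy=2.8,interpolation=2))
E
```

```text
5.9 [0.5064 0.0618 0.1988] 0.029651057328985323 [[ 0.997  -0.0011 -0.077 ]
 [ 0.077  -0.0002  0.997 ]
 [-0.0011 -1.     -0.0001]]
```

View pics/w3c.png

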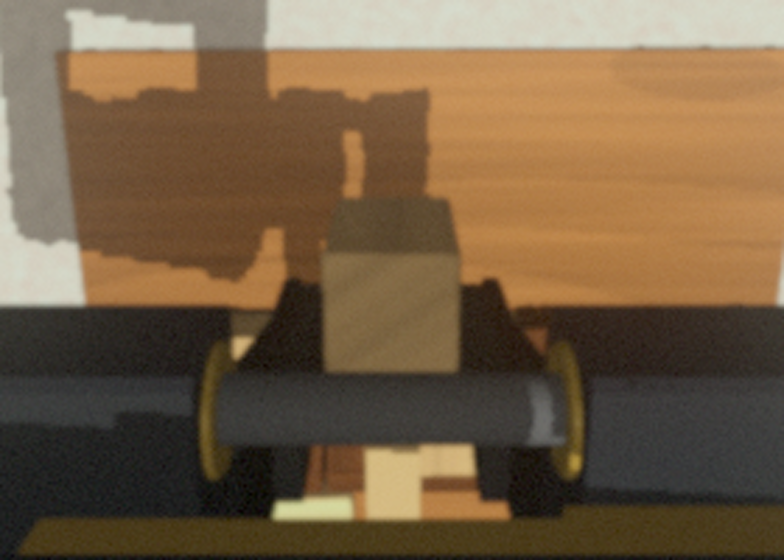

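The closed hand hides the gaps. The board's front edge is level in the picture, so the jig's yaw is about 4.4°, the same as the tool's. I'll move ahead so the gaps come above the hand in view.

Call:
{"name": "drive_tool", "arguments": {
  "plan": [
    [50,0,0,0,0,0,0],
    [100,0,0,0,0,0,0],
    [125,0,0,0,0,0,0],
    [125,0,0,0,0,0,0],
    [125,0,0,0,0,0,0]
  ]
}}

```text
time: 6.55
position: [0.6308, 0.0725, 0.1984]
tool_rot: [-0.707, -0.027, 0.028, 0.707]
ft_force: [-0.4, 0.8, -1.0]
grip_width: 0.0296
```

```bash
python3 - <<'E'
from h import *
np.set_printoptions(precision=4,suppress=True)
o=get_obs();im=camera("wrist");cv2.imwrite("pics/w4.png",im);C=cam("wrist",o)
print(o["time"],o["position"],o["grip_width"],R.from_quat(o["tool_rot"]).as_matrix())
for t,z in(("mouth_a",.012),("block_a_top",.048)):
    for u,c in marks("wrist",t):print(t,np.round(u),c,onplane(C,u,z))
np.savez("w4.npz",K=C[0],o=C[1],M=C[2])
cv2.imwrite("pics/w4c.png",cv2.resize(im[100:300,190:450],None,fx=3,fy=3,interpolation=2))
E
```

```text
6.55 [0.6308 0.0725 0.1984] 0.029560814018144393 [[ 0.9969 -0.0023 -0.0783]
 [ 0.0783  0.      0.9969]
 [-0.0022 -1.      0.0002]]
mouth_a [233. 153.] 0.68 [ 0.6052 -0.0429  0.012 ]
mouth_a [322. 147.] 0.66 [0.5892 0.0734 0.012 ]
mouth_a [405. 148.] 0.61 [0.582 0.183 0.012]
block_a_top [261. 188.] 0.75 [0.6411 0.001  0.048 ]
block_a_top [235. 154.] 0.53 [ 0.6016 -0.03    0.048 ]
```

View pics/w4c.png

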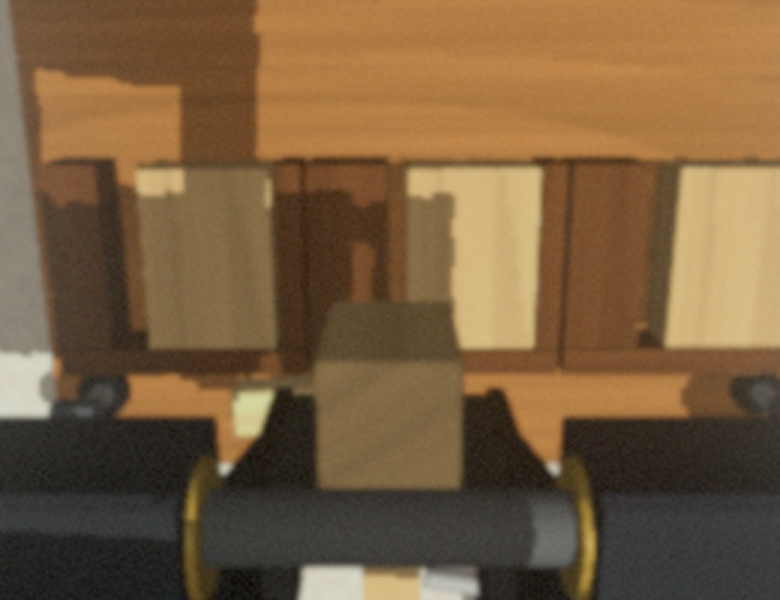

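```bash
python3 - <<'E'
from h import *
np.set_printoptions(precision=4,suppress=True)
d=np.load("w4.npz");C=(d["K"],d["o"],d["M"])
o=np.array([.6308,.0725,0]);yw=np.arctan2(.0783,.9969);Rz=R.from_euler("z",yw).as_matrix()
f=lambda u,v,z:(Rz.T@onplane(C,(190+u/3,100+v/3),z))
im=cv2.imread("pics/w4.png")
for r in(160,165,170,175,180):
    print(r,im[r,200:240].sum(1).tolist() if r in(165,175) else "")
for n,a,b in(("L",113,141),("M",388,406),("R",650,673)):
    A=f(a,250,.042);B=f(b,250,.048);print(n,A,B,"gap",B[1]-A[1])
print("front top edges",f(205,165,.048),f(480,165,.048),f(345,160,.042),f(75,160,.042))
print("block L left-right",f(137,180,.048),f(274,180,.048),f(141,250,.048),f(275,250,.048),f(150,345,.048),f(276,345,.048))
print("rail L",f(40,165,.042),f(112,165,.042))
print("mouths net",[Rz.T@onplane(C,u,.012) for u in((233,153),(322,147),(405,148))])
E
```

```text
160 
165 [337, 287, 241, 227, 224, 208, 232, 250, 268, 272, 269, 269, 271, 268, 261, 260, 261, 249, 260, 257, 247, 234, 209, 181, 163, 162, 153, 151, 156, 159, 201, 208, 210, 220, 223, 269, 339, 383, 390, 389]
170 
175 [382, 349, 297, 248, 223, 210, 195, 203, 188, 193, 197, 192, 193, 195, 185, 185, 186, 178, 174, 183, 185, 171, 174, 158, 145, 151, 138, 138, 147, 152, 173, 212, 227, 223, 231, 229, 252, 295, 314, 311]
180 
L [ 0.6349 -0.0915  0.042 ] [ 0.6336 -0.078   0.048 ] gap 0.013504506786159581
M [0.6349 0.0235 0.042 ] [0.6335 0.0309 0.048 ] gap 0.0073986783075768
R [0.6349 0.1332 0.042 ] [0.6335 0.1407 0.048 ] gap 0.00755349166093619
front top edges [ 0.5988 -0.0496  0.048 ] [0.5988 0.0603 0.048 ] [0.5975 0.006  0.042 ] [ 0.5975 -0.1036  0.042 ]
block L left-right [ 0.6048 -0.0773  0.048 ] [ 0.6048 -0.0223  0.048 ] [ 0.6336 -0.078   0.048 ] [ 0.6335 -0.0229  0.048 ] [ 0.6748 -0.0775  0.048 ] [ 0.6748 -0.024   0.048 ]
rail L [ 0.5995 -0.118   0.042 ] [ 0.5995 -0.0888  0.042 ]
mouths net [array([ 0.6005, -0.0908,  0.012 ]), array([0.5927, 0.027 , 0.012 ]), array([0.5939, 0.1364, 0.012 ])]
```

```bash
python3 - <<'E'
from h import *
np.set_printoptions(precision=4,suppress=True)
T=get_calibration("wrist")["tool_from_camera"]
d=np.load("w4.npz");K=d["K"]
def tp(u,v,y):
    r=T[:3,:3]@np.linalg.inv(K)@[190+u/3,100+v/3,1];return T[:3,3]+r*(y-T[1,3])/r[1]
print("rear top corners (tool)",tp(318,362,-.033),tp(462,362,-.033))
print("rear bottom corners",tp(330,303,.011),tp(448,303,.011))
o=get_obs();Rm=R.from_quat(o["tool_rot"]).as_matrix();print(o["position"])
m=np.array([.6024,-.0393,.012]);
yw=np.radians(4.49);ex=np.array([np.cos(yw),np.sin(yw),0])
for off in(.11,):  # shoulder this far before mouth
    tcp=m-ex*(.02+off);tcp[2]=.012+.0107
    print(tcp,Rm.T@(tcp-o["position"])*1000)
E
```

```text
rear top corners (tool) [-0.0195 -0.033  -0.0132] [-0.0195 -0.033   0.0151]
rear bottom corners [-0.0187  0.011  -0.0138] [-0.0187  0.011   0.0153]
[0.6299 0.0729 0.1991]
[ 0.4728 -0.0495  0.0227] [-165.9118  176.6912 -109.6518]
```

Call:
{"name": "drive_tool", "arguments": {
  "plan": [
    [-50,0,-40,0,0,0,0],
    [-95,0,-75,0,0,0,0],
    [-141,0,-111,0,0,0,0],
    [-141,50,-111,0,0,0,0],
    [-141,100,-111,0,0,0,0],
    [-141,140,-111,0,0,0,0],
    [-141,165,-111,0,0,0,0],
    [-141,170,-111,0,0,0,0],
    [-141,170,-111,0,0,0,0],
    [-141,170,-111,0,0,0,0]
  ]
}}

```text
time: 7.7
position: [0.5007, -0.049, 0.0308]
tool_rot: [0.707, 0.029, -0.027, -0.706]
ft_force: [0.8, -0.1, -0.4]
grip_width: 0.0295
```

```bash
python3 - <<'E'
from h import *
np.set_printoptions(precision=4,suppress=True)
o=get_obs();Rm=R.from_quat(o["tool_rot"]).as_matrix();print(o["time"],o["position"],o["ft_force"],o["grip_width"],Rm)
yw=np.radians(4.49);print("jig frame",R.from_euler("z",-yw).apply(o["position"]))
a=camera("top")[100:190,230:350];b=camera("scene")[200:290,250:370]
print(proj(cam("top"),[.6024,-.0393,.012]),proj(cam("scene"),[.6024,-.0393,.012]))
cv2.imwrite("pics/f1.png",cv2.resize(np.hstack([a,b]),None,fx=3.3,fy=3.3,interpolation=cv2.INTER_CUBIC))
E
```

```text
7.7 [ 0.5007 -0.049   0.0308] [ 0.7605 -0.1322 -0.417 ] 0.029543913063450188 [[ 0.9968  0.0028 -0.0793]
 [ 0.0793 -0.001   0.9969]
 [ 0.0027 -1.     -0.0012]]
jig frame [ 0.4953 -0.088   0.0308]
[310.757  156.5507] [301.8652 244.3701]
```

View pics/f1.png

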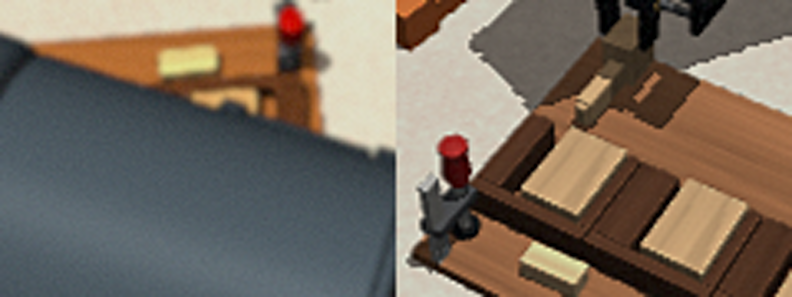

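The spacer is low over the board, lined up with the right-hand wide gap in the scene view. I'll lower it and enter slowly, watching the force.

Call:
{"name": "drive_tool", "arguments": {
  "plan": [
    [0,6,1,0,0,0,0],
    [8,6,1,0,0,0,0],
    [16,6,1,0,0,0,0],
    [22,6,1,0,0,0,0],
    [28,6,1,0,0,0,0],
    [32,6,1,0,0,0,0],
    [32,6,1,0,0,0,0]
  ]
}}

```text
time: 8.5
position: [0.5309, -0.045, 0.023]
tool_rot: [-0.706, -0.028, 0.029, 0.707]
ft_force: [-1.8, -1.2, 0.1]
grip_width: 0.0297
```

Call:
{"name": "drive_tool", "arguments": {
  "plan": [
    [6,0,0,0,0,0,0],
    [12,0,0,0,0,0,0],
    [12,0,0,0,0,0,0],
    [12,0,0,0,0,0,0]
  ]
}}

```text
time: 8.9
position: [0.5316, -0.043, 0.0222]
tool_rot: [-0.705, -0.02, 0.037, 0.708]
ft_force: [-17.0, -5.5, 9.0]
grip_width: 0.0293
```

```bash
python3 - <<'E'
from h import *
np.set_printoptions(precision=4,suppress=True)
o=get_obs();print(o["time"],o["position"],o["ft_force"],o["moment"],o["grip_width"])
print("jig frame",R.from_euler("z",-4.49,degrees=True).apply(o["position"]))
b=camera("scene")[200:290,250:370]
cv2.imwrite("pics/f2.png",cv2.resize(b,None,fx=6,fy=6,interpolation=cv2.INTER_CUBIC))
E
```

```text
8.9 [ 0.5316 -0.043   0.0222] [-17.0146  -5.4904   8.9862] [-1.0076  2.9806 -0.1611] 0.02930574336066117
jig frame [ 0.5266 -0.0845  0.0222]
```

View pics/f2.png

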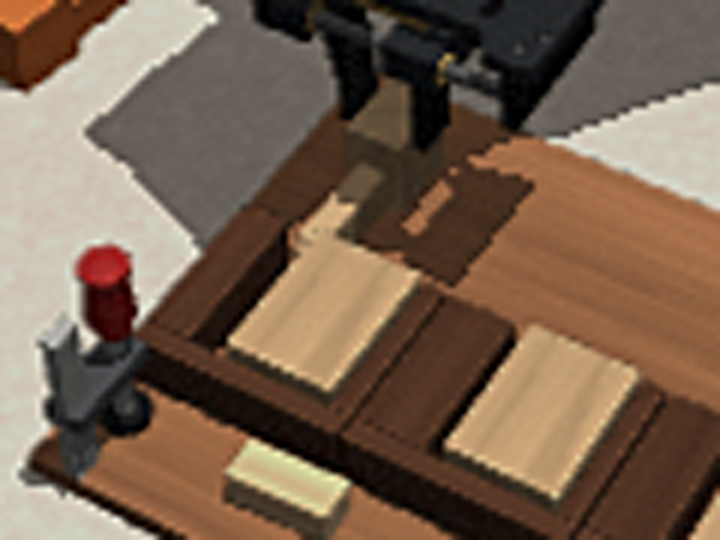

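The blade stopped about 8 mm in. The nose is inside and the full-width edge has caught on one side. The lateral force (-y) and the sliver of board showing on the rail side suggest the spacer sits 2–4 mm too far left. I'll back off, shift right and retry.

Call:
{"name": "drive_tool", "arguments": {
  "plan": [
    [-14,0,0,0,0,0,0],
    [-14,0,-3,0,0,0,0],
    [-14,0,-3,0,0,0,0],
    [-14,0,-3,0,0,0,0]
  ]
}}

```text
time: 9.35
position: [0.5306, -0.0486, 0.0234]
tool_rot: [0.707, 0.028, -0.028, -0.706]
ft_force: [-0.6, -1.0, -0.9]
grip_width: 0.0297
```

Call:
{"name": "drive_tool", "arguments": {
  "plan": [
    [6,0,0,0,0,0,0],
    [11,0,0,0,0,0,0],
    [14,0,0,0,0,0,0],
    [14,0,0,0,0,0,0]
  ]
}}

```text
time: 9.75
position: [0.545, -0.0472, 0.0233]
tool_rot: [0.707, 0.029, -0.028, -0.706]
ft_force: [1.4, 0.2, -1.1]
grip_width: 0.03
```

```bash
python3 - <<'E'
from h import *
np.set_printoptions(precision=4,suppress=True)
o=get_obs();Rm=R.from_quat(o["tool_rot"]).as_matrix();print(o["time"],o["position"],o["ft_force"],o["moment"],o["grip_width"],Rm)
print("jig frame",R.from_euler("z",-4.49,degrees=True).apply(o["position"]))
E
```

```text
9.75 [ 0.545  -0.0472  0.0233] [ 1.4348  0.1742 -1.149 ] [ 0.0272 -0.0369  0.0248] 0.029982489562609585 [[ 0.9968  0.0017 -0.0796]
 [ 0.0796 -0.0004  0.9968]
 [ 0.0016 -1.     -0.0006]]
jig frame [ 0.5396 -0.0898  0.0233]
```

Free now. Continue in.

Call:
{"name": "drive_tool", "arguments": {
  "plan": [
    [8,0,0,0,0,0,0],
    [16,0,0,0,0,0,0],
    [24,0,0,0,0,0,0],
    [31,0,0,0,0,0,0],
    [31,0,0,0,0,0,0]
  ]
}}

```text
time: 10.25
position: [0.5762, -0.0448, 0.0234]
tool_rot: [0.707, 0.029, -0.027, -0.706]
ft_force: [0.3, -0.1, -0.7]
grip_width: 0.0298
```

Call:
{"name": "drive_tool", "arguments": {
  "plan": [
    [3,0,0,0,0,0,0],
    [6,0,0,0,0,0,0],
    [6,0,0,0,0,0,0]
  ]
}}

```text
time: 10.55
position: [0.5809, -0.0443, 0.0233]
tool_rot: [0.707, 0.028, -0.028, -0.706]
ft_force: [1.6, 0.7, -0.4]
grip_width: 0.0298
```

Call:
{"name": "drive_tool", "arguments": {
  "plan": [
    [2,0,0,0,0,0,0],
    [4,0,0,0,0,0,0],
    [4,0,0,0,0,0,0]
  ]
}}

```text
time: 10.85
position: [0.5843, -0.044, 0.0232]
tool_rot: [-0.707, -0.028, 0.028, 0.707]
ft_force: [0.3, 0.7, -0.2]
grip_width: 0.0294
```

Call:
{"name": "drive_tool", "arguments": {
  "plan": [
    [2,0,0,0,0,0,0],
    [3,0,0,0,0,0,0],
    [3,0,0,0,0,0,0]
  ]
}}

```text
time: 11.15
position: [0.5847, -0.0436, 0.0229]
tool_rot: [-0.706, -0.026, 0.03, 0.707]
ft_force: [-5.5, -0.7, 2.3]
grip_width: 0.03
```

Contact: the shoulders are against the jig front. I'll relax the push and release.

Call:
{"name": "drive_tool", "arguments": {
  "plan": [
    [-3,0,0,0,0,0,0],
    [-3,0,0,0,0,0,0],
    [-3,0,0,0,0,0,50],
    [-3,0,0,0,0,0,50],
    [-3,0,0,0,0,0,50],
    [-3,0,0,0,0,0,50],
    [-3,0,0,0,0,0,50],
    [-3,0,0,0,0,0,50]
  ]
}}

```text
time: 11.95
position: [0.5846, -0.044, 0.0233]
tool_rot: [0.707, 0.028, -0.028, -0.707]
ft_force: [-0.7, -0.8, 0.6]
grip_width: 0.0497
```

Call:
{"name": "drive_tool", "arguments": {
  "plan": [
    [0,-20,0,0,0,0,50],
    [0,-60,0,0,0,0,50],
    [0,-110,0,0,0,0,50],
    [0,-160,0,0,0,0,20],
    [30,-180,0,0,0,0,0],
    [60,-180,0,0,0,0,0],
    [60,-180,50,0,0,0,0],
    [60,-180,80,0,0,0,0],
    [60,-180,80,0,0,0,0],
    [60,-180,80,0,0,0,0]
  ]
}}

```text
time: 12.95
position: [0.6378, 0.041, 0.2032]
tool_rot: [0.707, 0.029, -0.029, -0.706]
ft_force: [-0.1, -0.7, 0.5]
grip_width: 0.0041
```

```bash
python3 - <<'E'
from h import *
np.set_printoptions(precision=4,suppress=True)
o=get_obs();im=camera("wrist");C=cam("wrist",o);np.savez("w5.npz",K=C[0],o=C[1],M=C[2])
print(o["time"],o["position"],o["grip_width"],R.from_quat(o["tool_rot"]).as_matrix())
Rz=R.from_euler("z",-4.49,degrees=True)
for t,z in(("mouth_a",.012),("block_a_top",.048),("spacer_head",.034),("spacer_shoulder",.012)):
    for u,c in marks("wrist",t):print(t,np.round(u),c,Rz.apply(onplane(C,u,z)))
cv2.imwrite("pics/w5c.png",cv2.resize(im[80:260,180:440],None,fx=3,fy=3,interpolation=2))
E
```

```text
12.95 [0.6378 0.041  0.2032] 0.00412483859559014 [[ 0.9967 -0.0002 -0.0809]
 [ 0.0809 -0.0007  0.9967]
 [-0.0002 -1.     -0.0007]]
mouth_a [430. 146.] 0.83 [0.5957 0.1382 0.012 ]
mouth_a [342. 146.] 0.61 [0.5961 0.0214 0.012 ]
block_a_top [286. 181.] 0.97 [ 0.6371 -0.0503  0.048 ]
spacer_head [257. 133.] 0.62 [ 0.5795 -0.0855  0.034 ]
spacer_head [285. 180.] 0.3 [ 0.6386 -0.0531  0.034 ]
spacer_shoulder [256. 148.] 0.84 [ 0.5994 -0.0925  0.012 ]
spacer_shoulder [105.  83.] 0.6 [ 0.5199 -0.2775  0.012 ]
spacer_shoulder [ 53. 191.] 0.35 [ 0.659  -0.3799  0.012 ]
```

View pics/w5c.png

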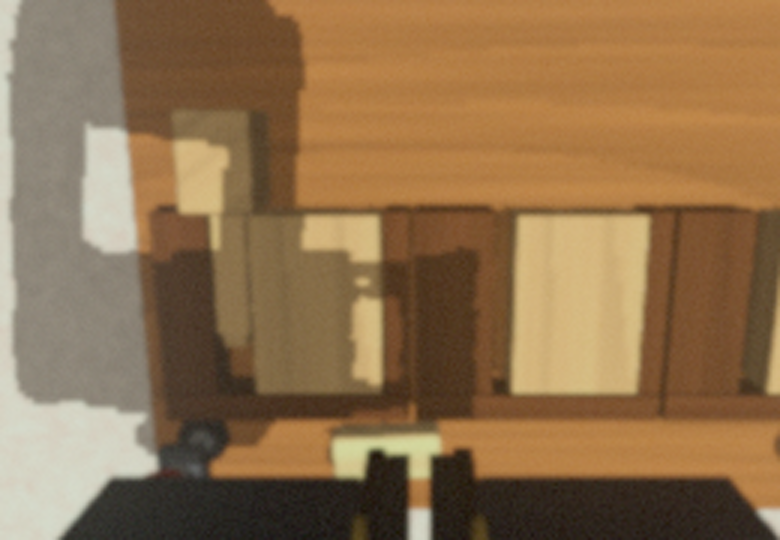

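The spacer is seated: head against the jig front and blade inside the gap at crop (235,280). Block a's top is centred at crop (316,300). Before pressing I'll check the clamp height at the back right corner against the gripper body.

```bash
python3 - <<'E'
from h import *
np.set_printoptions(precision=4,suppress=True)
t=cam("top");s=cam("scene")
P=[K@np.hstack([M.T,(-M.T@o)[:,None]]) for K,o,M in(t,s)]
X=cv2.triangulatePoints(P[0],P[1],np.array([[318.5],[106.5]]),np.array([[267.5],[244.5]]))
X=(X[:3]/X[3]).ravel();Rz=R.from_euler("z",4.49,degrees=True);print("clamp top",X,Rz.inv().apply(X))
o=get_obs();Rm=R.from_quat(o["tool_rot"]).as_matrix()
tg=Rz.apply([.628,-.052,.055]);print(o["position"],Rm.T@(tg-o["position"])*1000)
E
```

```text
clamp top [ 0.7143 -0.0587  0.1047] [ 0.7075 -0.1144  0.1047]
[0.6381 0.0392 0.2033] [-11.1824 148.2633 -41.1376]
```

Call:
{"name": "drive_tool", "arguments": {
  "plan": [
    [-11,0,-41,0,0,0,0],
    [-11,50,-41,0,0,0,0],
    [-11,100,-41,0,0,0,0],
    [-11,130,-41,0,0,0,0],
    [-11,142,-41,0,0,0,0],
    [-11,142,-41,0,0,0,0],
    [-11,142,-41,0,0,0,0]
  ]
}}

```text
time: 13.9
position: [0.6318, -0.0018, 0.0627]
tool_rot: [0.707, 0.029, -0.027, -0.706]
ft_force: [-0.4, 0.2, 0.5]
grip_width: 0.0003
```

```bash
python3 - <<'E'
from h import *
np.set_printoptions(precision=4,suppress=True)
o=get_obs();print(o["time"],o["position"],o["ft_force"],o["grip_width"],R.from_euler("z",-4.49,degrees=True).apply(o["position"]))
b=camera("scene")[200:290,250:370]
cv2.imwrite("pics/f3.png",cv2.resize(b,None,fx=6,fy=6,interpolation=cv2.INTER_CUBIC))
E
```

```text
13.9 [ 0.6318 -0.0018  0.0627] [-0.3628  0.1989  0.461 ] 0.0003009102995468807 [ 0.6297 -0.0512  0.0627]
```

View pics/f3.png

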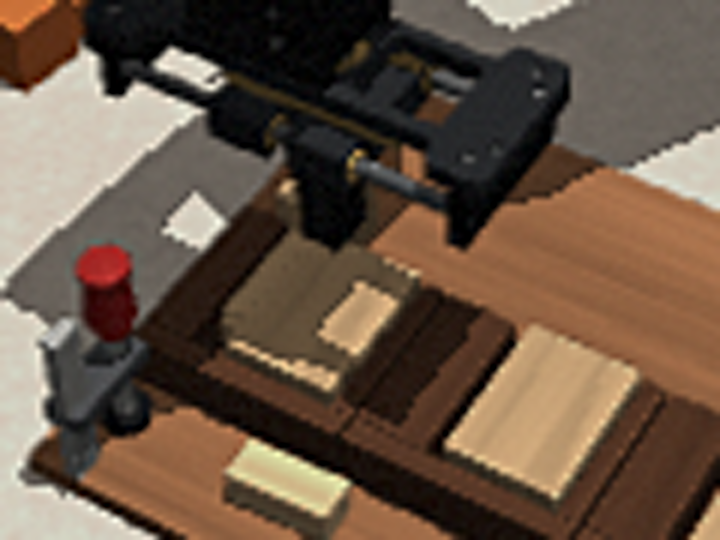

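The fingers hang above the front half of block a, clear of the spacer. Lowering.

Call:
{"name": "drive_tool", "arguments": {
  "plan": [
    [4,8,0,0,0,0,0],
    [4,14,0,0,0,0,0],
    [4,18,0,0,0,0,0],
    [4,21,0,0,0,0,0],
    [4,21,0,0,0,0,0],
    [4,21,0,0,0,0,0]
  ]
}}

```text
time: 14.55
position: [0.6342, -0.0009, 0.0402]
tool_rot: [-0.707, -0.028, 0.028, 0.707]
ft_force: [-0.3, 0.1, -1.2]
grip_width: 0.0006
```

Already at z = 0.040 with no force, which is unexpected. Looking before going lower.

```bash
python3 - <<'E'
from h import *
np.set_printoptions(precision=4,suppress=True)
o=get_obs();print(o["time"],o["position"],o["ft_force"],o["moment"],o["joint_torque"])
print("proj tcp",proj(cam("scene"),o["position"]))
b=camera("scene")[200:290,250:370]
cv2.imwrite("pics/f4.png",cv2.resize(b,None,fx=6,fy=6,interpolation=cv2.INTER_CUBIC))
E
```

```text
14.55 [ 0.6342 -0.0009  0.0402] [-0.338   0.1196 -1.1734] [ 0.0478  0.0085 -0.0113] [  0.0097 -47.5803 -12.6489  -0.0423   0.0736   0.0002]
proj tcp [305.5715 251.0261]
```

View pics/f4.png

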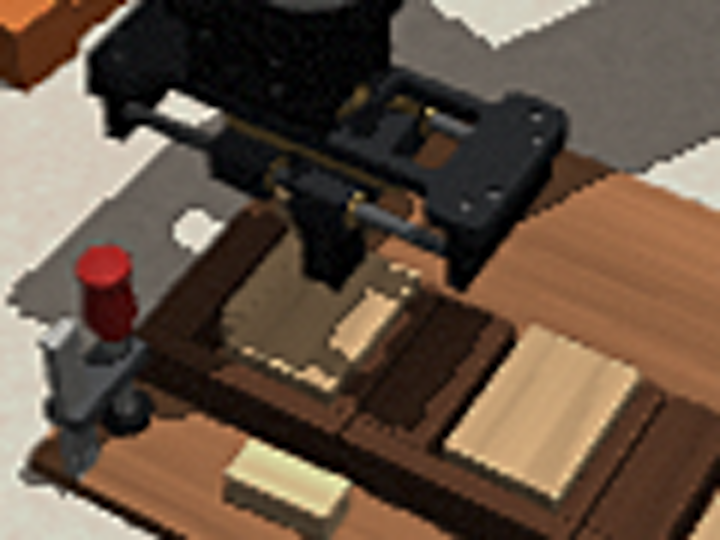

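The fingertip is over the block but seems just above it, and the block is still proud. I'll creep down on force.

Call:
{"name": "drive_tool", "arguments": {
  "plan": [
    [0,1,0,0,0,0,0],
    [0,2,0,0,0,0,0],
    [0,3,0,0,0,0,0],
    [0,3,0,0,0,0,0]
  ]
}}

```text
time: 15.0
position: [0.6341, -0.0009, 0.0371]
tool_rot: [-0.707, -0.028, 0.028, 0.707]
ft_force: [-0.1, -0.3, -0.1]
grip_width: 0.0003
```

Call:
{"name": "drive_tool", "arguments": {
  "plan": [
    [0,1,0,0,0,0,0],
    [0,2,0,0,0,0,0],
    [0,3,0,0,0,0,0],
    [0,3,0,0,0,0,0]
  ]
}}

```text
time: 15.4
position: [0.6341, -0.0009, 0.0341]
tool_rot: [-0.707, -0.028, 0.028, 0.707]
ft_force: [-0.4, 0.2, 0.4]
grip_width: 0.0008
```

Call:
{"name": "drive_tool", "arguments": {
  "plan": [
    [0,1,0,0,0,0,0],
    [0,2,0,0,0,0,0],
    [0,2,0,0,0,0,0]
  ]
}}

```text
time: 15.7
position: [0.6341, -0.0009, 0.0321]
tool_rot: [-0.707, -0.028, 0.028, 0.707]
ft_force: [-0.2, -0.2, -0.1]
grip_width: 0.0006
```

```bash
python3 - <<'E'
from h import *
np.set_printoptions(precision=4,suppress=True,linewidth=250)
o=get_obs();print(o["time"],o["position"],o["ft_force"],o["grip_width"])
s=cam("scene");print("proj now",proj(s,o["position"]),"f4",proj(s,[.6342,-.0009,.0402]),"f3",proj(s,[.6318,-.0018,.0627]))
im=camera("scene");cv2.imwrite("pics/s5.png",im)
f4=cv2.resize(cv2.imread("pics/f4.png"),(120,90),interpolation=cv2.INTER_AREA)
f3=cv2.resize(cv2.imread("pics/f3.png"),(120,90),interpolation=cv2.INTER_AREA)
for n,b in(("f3",f3),("f4",f4),("now",im[200:290,250:370])):
    print(n,"cols 300..312, rows 236..256");print(b[36:56,50:62].sum(2)//3)
for t in("block_a_top",):
    print(t,marks("scene",t))
E
```

```text
15.7 [ 0.6341 -0.0009  0.0321] [-0.242  -0.1789 -0.1308] 0.0006022705231500467
proj now [305.7026 252.9867] f4 [305.553  251.0242] f3 [305.4796 244.7176]
f3 cols 300..312, rows 236..256
[[ 21   3   5   5   8   3   7   4   5   1  12  39]
 [ 18   3   9   9   9   8   4   4   1   6  37  44]
 [ 26   2   4   9   6   4   2   5   3  30  44  42]
 [ 52  18   8   6   1   3   1   6  18  40  44  41]
 [ 83  78  64  34   8   1   4  32  52  46  42  49]
 [ 83  82  81  77  59  21  30  69  81  81  67  78]
 [ 77  75  78  77  76  58  70  79  79  80  76  77]
 [ 76  75  76  74  74  75  78  77  77  77  77  77]
 [ 76  75  74  71  74  79  78  76  77  76  77  76]
 [ 77  74  71  72  76  78  77  78  76  74  71  73]
 [ 74  72  69  75  77  75  77  77  74  75  75  69]
 [ 75  71  72  75  77  77  78  72  72 146 154  92]
 [ 72  71  75  77  76  77  76  68  73 149 160 148]
 [ 70  75  75  78  77  77  69  75 140 157 150 151]
 [ 73  77  77  78  77  70  76 142 163 151 146 150]
 [ 75  76  79  78  69  75 144 164 152 146 144 150]
 [ 79  78  77  71  77 145 165 155 146 142 146 159]
 [ 78  77  75  72 146 169 158 148 146 146 157 1
[... 1550 characters left out ...]
 [ 41   0   4   8  15   5   6   2  10   0  15  78]
 [ 41   6   4   5   5   6   9  11   1   5   0  74]
 [ 37   2   7   6   2   4   4   5   0   0  28  74]
 [ 50   9   6   4   9  10   5   3   0   9  75  77]
 [ 49  10   1   8  10   4   4   3  10  74  80  72]
 [ 57  36  41   4   3   3   0   0  54  79  75  67]
 [ 74  78  83  65  33   7   0  54  78  75  65  58]
 [ 75  78  80  84  85  46  32  74  77  66  57 143]
 [ 78  78  77  80  80  81  80  77  71  56 136 155]
 [ 77  78  79  78  80  79  74  68  58 137 155 161]
 [ 80  80  78  80  78  79  68  57 138 153 159 167]
 [ 79  78  79  79  80  72  59 139 152 157 165 173]
 [ 80  78  78  80  76  64 143 154 150 159 167 181]]
block_a_top [([305.2, 252.0], 0.59)]
```

The fingertips are drawn about 2.7 px (about 7 mm) above the projected TCP in all three pictures. So the tips sit higher than the nominal TCP and the block has not been reached. I'll creep on.

Call:
{"name": "drive_tool", "arguments": {
  "plan": [
    [0,1,0,0,0,0,0],
    [0,2,0,0,0,0,0],
    [0,3,0,0,0,0,0],
    [0,3,0,0,0,0,0]
  ]
}}

```text
time: 16.2
position: [0.6341, -0.0009, 0.0291]
tool_rot: [-0.707, -0.028, 0.028, 0.707]
ft_force: [-0.4, -0.2, 0.1]
grip_width: 0.0008
```

Call:
{"name": "drive_tool", "arguments": {
  "plan": [
    [0,1,0,0,0,0,0],
    [0,2,0,0,0,0,0],
    [0,3,0,0,0,0,0],
    [0,3,0,0,0,0,0]
  ]
}}

```text
time: 16.6
position: [0.6341, -0.0008, 0.0261]
tool_rot: [-0.707, -0.028, 0.028, 0.707]
ft_force: [0.5, -0.4, -0.1]
grip_width: 0.0003
```

```bash
python3 - <<'E'
from h import *
np.set_printoptions(precision=4,suppress=True,linewidth=250)
T=np.linalg.inv(get_calibration("wrist")["tool_from_camera"]);K=cam("wrist",get_obs())[0]
def pt(p):
    v=K@(T[:3,:3]@p+T[:3,3]);return (v[:2]/v[2]).round(1)
print("w5 tips at (306,231),(331,231)")
for y in(0,-.01,-.02,-.03):print(y,[pt(np.array([x,y,.01])) for x in(-.0095,0,.0095)])
o=get_obs();print(o["position"],o["ft_force"],o["joint_torque"],o["q"])
im=camera("scene");s=cam("scene");cv2.imwrite("pics/s6.png",im)
print(proj(s,o["position"]));print(im[244:262,296:316].sum(2)//3)
Rz=R.from_euler("z",4.49,degrees=True)
print("block outline proud",[proj(s,Rz.apply([.6375+a*.038,-.052+b*.027,.048])).round(1) for a,b in((-1,-1),(1,-1),(1,1),(-1,1))])
print("blk centre ray",Rz.inv().apply(onplane(s,(305,252),.048)))
E
```

```text
w5 tips at (306,231),(331,231)
0 [array([332.6, 217.7]), array([332.4, 230.2]), array([332.3, 242.3])]
-0.01 [array([333.3, 222.7]), array([333.1, 235.7]), array([332.9, 248.3])]
-0.02 [array([334. , 228.3]), array([333.8, 241.8]), array([333.6, 255. ])]
-0.03 [array([334.9, 234.4]), array([334.6, 248.6]), array([334.4, 262.4])]
[ 0.6341 -0.0008  0.0261] [ 0.5191 -0.3556 -0.1457] [ -0.007  -48.0719 -12.2866  -0.0418   0.0518  -0.0001] [-0.1773  0.7552  1.5294  0.      0.8574 -1.8273]
[305.812  254.4319]
[[ 83  73  83  89  39   2  11  14  10   4   0   5   2   0   0  79  79  75  73  78]
 [ 82  80  81  82  41   4   3   8   4   6   4   5   5   0   0  77  74  68  71  78]
 [ 82  77  78  82  48  12   9   7   6   9   1   2   6   2   0  73  75  75  78  78]
 [ 78  75  76  82  51  12   8   8  10   1   0   5   5   0  51  74  71  73  76  76]
 [ 78  77  79  79  50  12   0  10   7   1   0   0   0  30  72  68  63  62  66  73]
 [ 76  77  78  73  46   3   0   5   6   4   8   0  30  71  74  59 146 168 175  98]
 [ 76  76  70  73  77  61  60  46  13   0   0  12  71  73  62 147 166 170 175 184]
 [ 77  74 
[... 357 characters left out ...]
76  71  61 137 155 161 167 182 120  66  56  56]
 [ 77  78  78  79  80  81  81  77  72  63 143 158 159 166 172 149  84  51  53  54]
 [ 76  78  79  78  78  81  79  73  71  61 156 167 168 172 186 103  50  57  58  64]
 [ 75  78  77  79  81  82  77  74  72  66  78  78 163 195 108  62  54  54  58  39]
 [ 71  71  78  80  80  74  72  72  71  73  68  66 180 120  65  49  53  57  66  34]
 [197 106  73  80  76  69  66  68  73  72  75  80  78  67  56  55  58  65  44  12]
 [ 79 181 135  81  67  60 150  91  62  71  83  73  48  54  61  61  68  42  17  22]]
block outline proud [array([303.1, 237.1]), array([287.3, 255.9]), array([304.7, 264.1]), array([320.1, 244.7])]
blk centre ray [ 0.6411 -0.0462  0.048 ]
```

Both cameras now fit fingertips ending about 20 mm above the reported TCP when shut, which puts them at about z = 0.047, about to touch the block. I'll creep on by force.

Call:
{"name": "drive_tool", "arguments": {
  "plan": [
    [0,1,0,0,0,0,0],
    [0,2,0,0,0,0,0],
    [0,3,0,0,0,0,0],
    [0,3,0,0,0,0,0]
  ]
}}

```text
time: 17.05
position: [0.6341, -0.0009, 0.0231]
tool_rot: [-0.707, -0.028, 0.028, 0.707]
ft_force: [-1.0, -0.2, 0.5]
grip_width: 0.0004
```

Call:
{"name": "drive_tool", "arguments": {
  "plan": [
    [0,1,0,0,0,0,0],
    [0,2,0,0,0,0,0],
    [0,2,0,0,0,0,0]
  ]
}}

```text
time: 17.35
position: [0.6341, -0.0009, 0.0211]
tool_rot: [-0.707, -0.028, 0.028, 0.707]
ft_force: [-0.3, 0.9, -0.4]
grip_width: 0.0004
```

Call:
{"name": "drive_tool", "arguments": {
  "plan": [
    [0,1,0,0,0,0,0],
    [0,2,0,0,0,0,0],
    [0,2,0,0,0,0,0]
  ]
}}

```text
time: 17.65
position: [0.6344, -0.0009, 0.0197]
tool_rot: [0.707, 0.028, -0.028, -0.707]
ft_force: [-0.8, 0.2, 4.1]
grip_width: 0.0006
```

Call:
{"name": "drive_tool", "arguments": {
  "plan": [
    [0,1,0,0,0,0,0],
    [0,2,0,0,0,0,0],
    [0,2,0,0,0,0,0]
  ]
}}

```text
time: 17.95
position: [0.6344, -0.0009, 0.0176]
tool_rot: [0.707, 0.028, -0.028, -0.707]
ft_force: [-1.8, 1.0, 4.8]
grip_width: 0.0005
```

Contact at z ≈ 0.020 with the 4 N spring onset, as expected. Now down the 6 mm to the stop.

Call:
{"name": "drive_tool", "arguments": {
  "plan": [
    [0,1,0,0,0,0,0],
    [0,2,0,0,0,0,0],
    [0,3,0,0,0,0,0],
    [0,3,0,0,0,0,0]
  ]
}}

```text
time: 18.35
position: [0.6344, -0.0009, 0.0149]
tool_rot: [0.707, 0.028, -0.028, -0.707]
ft_force: [-1.8, 0.5, 6.7]
grip_width: 0.0008
```

Call:
{"name": "drive_tool", "arguments": {
  "plan": [
    [0,1,0,0,0,0,0],
    [0,2,0,0,0,0,0],
    [0,3,0,0,0,0,0],
    [0,3,0,0,0,0,0]
  ]
}}

```text
time: 18.75
position: [0.6344, -0.0009, 0.0142]
tool_rot: [0.707, 0.028, -0.028, -0.706]
ft_force: [-4.8, -0.2, 18.2]
grip_width: 0.0003
```

On the stop (stroke 5.8 mm, 18 N). One last numeric check, then hand in.

Call:
{"name": "drive_tool", "arguments": {
  "plan": [
    [0,0,0,0,0,0,0],
    [0,0,0,0,0,0,0],
    [0,0,0,0,0,0,0]
  ]
}}

```text
time: 19.05
position: [0.6344, -0.0009, 0.0142]
tool_rot: [0.707, 0.028, -0.028, -0.706]
ft_force: [-5.4, 0.6, 18.1]
grip_width: 0.0002
```

```bash
python3 - <<'E'
from h import *
np.set_printoptions(precision=4,suppress=True)
o=get_obs();print(o["time"],o["position"],o["ft_force"])
Rz=R.from_euler("z",-4.49,degrees=True)
for n in("scene","wrist"):
    camera(n);C=cam(n,o)
    for t,z in(("spacer_head",.034),("spacer_shoulder",.012)):
        for u,c in marks(n,t):
            p=Rz.apply(onplane(C,u,z))
            if .54<p[0]<.64 and -.13<p[1]<-.05:print(n,t,np.round(u),c,p)
print(hand_in())
E
```

```text
19.05 [ 0.6344 -0.0009  0.0142] [-5.3786  0.6313 18.1167]
scene spacer_head [303. 238.] 0.55 [ 0.5909 -0.0844  0.034 ]
scene spacer_shoulder [302. 245.] 0.41 [ 0.5983 -0.086   0.012 ]
wrist spacer_head [257. 157.] 0.91 [ 0.5772 -0.0875  0.034 ]
the job is handed in; nothing more can be done
None
```

I slid the pale spacer into the rightmost gap, which is the 18 mm one, let it go, and pressed the block to its left down to its stop. I handed the job in at about 19 s while still holding the block down.

**Last checks**
- **Block:** the fingers touched it at a TCP height of 0.0200 m and stopped at 0.0142 m. That is 5.8 mm of travel against the 6 mm expected, held steady at about 18 N.
- **Spacer:** the scene and wrist networks place it at the gap mouth. The shoulder is at 0.598 m in my jig-aligned axes, against 0.5975 m for the jig front. I felt the shoulders touch the jig front before letting go. After letting go, the picture showed the head against the front and the blade in the gap.

**What went wrong or disagreed**
- **First insertion:** it caught on the gap's edge at about 17 N. A 3 mm shift to the right freed it.
- **Finger length:** the shut fingertips end about 28 mm above the reported TCP, judging by where they touched the block. I found the block by force rather than by the nominal height.
- **Sideways position:** estimates of the spacer's position across the gap differ by about 5 mm (-0.084 to -0.089 m), which is about the judged tolerance. The blade only has 2 mm of play each side, so it must be inside.
- **Scene estimate of the head:** it came out about 14 mm further forward than the wrist's. The head was largely hidden by the hand, so I did not rely on it.
- **Not checked:** I did not re-measure the other blocks or the other things on the bench at the end. The only unexpected contact I felt was that first catch on the edge.

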